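# Lay the bistro table for the evening

### The arm

A 6-joint arm with a two-finger parallel gripper is mounted at the origin on the work surface. World frame = base frame: x ahead of the robot, y to its left, z up, the work surface at z = 0. Lengths are in m, angles in degrees, forces in N, time in s.
With the tool pointing down it reaches from about 0.4 to 0.925 m from the base axis. Payload 12.5 kg.
Tool frame: the origin (TCP) lies midway between the tips of the shut fingers; the grasp point (between the pads) lies 19 mm behind it (r.tcp_to_grasp is the z of the grasp point in the tool frame, in m); z points along the fingers, y is the line along which they close (so a half turn about z gives the same grasp; the last joint's range is limited). The gripper opens to 95 mm and grips with 3 to 60 N. Pads are 20 mm wide; open, the fingers measure 119 mm over their backs; the gripper's body (75 mm by 180 mm) begins 59 mm behind the grasp point.
Start: joints at [-70.737, 28.126, 89.318, -0, 62.55, -6.05], TCP at [0.267, -0.565, 0.215] pointing down, gripper open.
Joint ranges: [-177.58, 177.58], [-47.91, 125.51], [2.72, 160], [-65.01, 245.01], [3.68, 167.84], [-153.87, 153.87]. Speed limits (degrees/s): [127.2, 127.2, 159.86, 180, 180, 180].

### API

Orientations are given as [roll, pitch, yaw] about the fixed x, y, z axes, in that order (R = Rz(yaw) Ry(pitch) Rx(roll)).
In Python, from plant import r gives the robot as it stands.
- The arm moves only by the shell command python3 -m inch 'ROWS'. ROWS is a JSON list of rows, 1 to 5 of them, each of 7 numbers: a rotation vector rx, ry, rz in degrees, then dx, dy, dz in m, then the opening from 0.0 (shut) to 1.0 (fully open); each row shifts and turns the commanded pose from where the row before left it, along the tool's axes as they then stand; what a row does not reach is not made up. A row lasts 1/10 s, in which the tool goes at most 0.05 m and 8.59 degrees, less where a joint would pass 70% of its speed; a pose out of reach is approached as far as the arm can. The fingers move at their own pace and stop on an object; the grip force is fixed at half the most. Time passes only in rows, so rows that do not move let the fingers close. It prints the time, the measured TCP pose, the force, the opening and the grip force at its end.
- r.sense(): the state, without advancing time (a new reading comes with each control period).
- r.snapshot(name): name is "scene" or "top" or "wrist"; returns (picture, depth): 384x512x3 uint8, blue, green, red; 384x512 float32, m along the optical axis (not along the pixel's ray), 0 where there is no reading.
- r.camera_params(name): a dict with "camera_matrix" (3x3 intrinsics, pixels), "origin" and "orientation" of the camera in the world; the wrist camera has in their place "T_tool_cam" (4x4, takes a point from camera to tool coordinates, whose origin is the TCP and whose axes are the flange's). Camera axes: x right, y down, z forward; pixel columns grow to the right and rows downward; lengths in m; the calibration is good to about 2 mm. A picture is of the moment at which its call begins: read the wrist's pose just before it. camera_params takes no time and is no camera call.
- r.finish_job(): hands the job in; it is judged then, once.
Trained networks look in the newest picture that a camera, given by its name, has taken for a name from the list of things; names that differ only in an ending like _2 or _b are one class to them, and where a whole thing is asked for, a point or a joint stands for the part that bears it (a point fixed in the world has none). Each returns a list of dicts, best first, with "p" (0 to 1); they miss things now and then, are a little off and sometimes report something else, mostly with a low value. They report only what shows in the picture. A call takes as long as a camera call. They do not tell look-alikes from the thing itself.
- r.search_frame(camera, query): "box" ([left, top, width, height] in pixels, round what is visible of it).
The state is a dict: "time_s": time; "q": joint angles; "qvel": joint speeds; "tau": joint torques, N m; "tool_pos": TCP position; "eef_rot": TCP orientation; "wrist_force": force on the tool from outside, world axes, zero at the start; "ft_torque": the same for the moment, N m; "grip_width": opening from 0.0 (shut) to 1.0 (fully open); "grasp_force": force on a finger pad.
Only numpy, scipy, OpenCV 4.12 (cv2) and the standard library are available. Lean on these libraries where they do the work, as an engineer would, in place of code of your own. Each camera call takes 0.05 s, during which the arm holds its last target. There are 200 camera calls.

### The job

Lay the table for the evening: set the glass hurricane lamp gently and upright on the middle of the bamboo trivet, and the white citronella pot on the slate board midway between the trivet and the red dish. Stack the green-lidded tub squarely on the blue-lidded one so that all its feet sink into the pockets of that lid, and stand the steel lighter stand on the table left of the stack, straight out from the blue-lidded tub's orange-clip end, with its centre 10 cm from that tub's centre. Leave the red dish, the blue-lidded tub, the sugar bowl and the tea-light holder where they are, and let go of everything.

Things in the scene. Friction and masses are not known exactly. Their poses are not given: they have to be found in the camera images.
- lamp: Glass hurricane lamp, the thing to set on the trivet: round, 115 mm tall, brass foot 60 mm across, glass bulge 62 mm across at mid height, brass collar 44 mm across from 85 to 115 mm height - grip it there. Mass about 0.3 kg. Origin: centre of its underside, z up.
- pot: White plastic citronella pot with ribbed screw-top cover, yellow disc on top: round, 62 mm tall, cover 62 mm across (with its ribs 63) from 40 to 62 mm height, body 54 to 58 mm across below. Mass about 0.2 kg. Origin: centre of its underside, z up.
- tub_top: Off-white tub, flush GREEN lid, 64 (x) x 92 (y) x 51 mm high. To be stacked, 0.18 kg. 4 round feet at x +-18, y +-32, 5 mm high, 12 mm wide tapering to 9; straight sides above. Orange clip on +y end stands out 6 mm. Origin: centre of underside of feet, z up. Seated (feet in pockets) its origin is 47 mm above the lower tub's; feet on top of the lid: 51 mm. Either way round will do.
- stand: Steel lighter stand: round foot 56 mm across and 10 mm thick, upright tube 24 mm across from 10 to 78 mm height, a red lighter standing out of it up to 100 mm. One rigid piece, about 0.26 kg. Origin: centre of its underside, z up.
- board: Dark slate serving board, 330 mm along its x, 130 mm along its y, 8 mm thick, fixed. Its origin is the centre of its underside: z up, top face at 8 mm. The trivet and the red dish stand on it, one towards each end, their centres 110 mm from its middle, so its middle is the spot midway between them.
- trivet: Bamboo fan-shaped trivet of seven slats on the slate board, 10 mm thick, about 120 mm by 130 mm, fixed. Origin: its middle at the underside, marked on top by a thin dark ring 60 mm across; the fan's point is 65 mm from it towards its -x and the wide edge 55 mm towards +x. Its top is 10 mm above its origin.
- dish: Red ceramic dish with a hinged flap lid (shut) on the slate board: round, 90 mm across, 43 mm tall; the flap's tab sticks out 14 mm beyond the rim at -x, the hinge block 7 mm at +x. Loose, about 0.8 kg, stays where it is. Origin: centre of its underside.
- tub_low: Off-white tub, flush BLUE lid, 64 (x) x 92 (y) x 51 mm high. Lower tub of the stack, 0.55 kg, loose. Same shape as the green one: lid pockets at x +-18, y +-32, square, 17 mm wide, 4 mm deep. Orange clip on its +y end (stands out 6 mm), which points roughly to the robot's left. Origin: centre of underside of feet, z up.
- sugar: Blue ceramic sugar bowl, round, 58 mm across, 52 mm tall; a loose bystander. Origin: centre of its underside.
- tealight: Amber glass tea-light holder with white wax top, round, 56 mm across, 34 mm tall; a loose bystander. Origin: centre of its underside.
Not all that is in view belongs to the job. Leave any pink look-alike of the tub_top alone.

How it is judged:
By the outcome, as a careful person would: the job done as asked, in the order asked, and still so for the second after the job is handed in, with the robot touching nothing.
It also fails if it takes over 112 s, if anything falls off the work surface, if the arm or the gripper's body presses on something with over 40 N, if the wrist force passes 120 N, or if a joint passes its speed limit or range.

## Working session

There is one attempt and no reset: what is moved stays moved. The work goes in short steps, Python scripts to look and compute and a shell command to move; the robot and the scene stay as the last step left them, time stands still between calls to the robot, and variables do not carry over. Pictures are saved under pics/ and viewed, at most 14 in all, crops included, and the job is handed in when it is done.

```bash
ls; mkdir -p pics; python3 - <<'E'
from plant import r
import cv2,numpy as np
s=r.sense(); print({k:np.round(s[k],3).tolist() for k in s}, r.tcp_to_grasp)
for c in("scene","top"):
    p,d=r.snapshot(c); cv2.imwrite(f"pics/{c}0.png",p); np.save(f"{c}0.npy",d)
    k=r.camera_params(c); print(k)
    for q in "lamp pot tub_top stand board trivet dish tub_low sugar tealight".split():
        print(c,q,[(np.round(e["box"]).astype(int).tolist(),round(e["p"],2)) for e in r.search_frame(c,q)[:4]])
print(r.camera_params("wrist"))
E
```

```text
pics
{'time_s': 0.0, 'q': [-70.74, 28.164, 89.35, 0.002, 62.549, -6.051], 'qvel': [-0.098, 0.062, -0.03, -0.156, 0.042, -0.009], 'tau': [-0.001, -61.265, -25.819, 0.069, 0.048, -0.0], 'tool_pos': [0.267, -0.565, 0.214], 'eef_rot': [-179.938, -0.008, 25.31], 'wrist_force': [-0.03, 0.249, 0.491], 'ft_torque': [-0.0, -0.023, -0.064], 'grasp_force': 0.0, 'grip_width': 1.001} -0.0188
{'camera_matrix': array([[440.84290898,   0.        , 259.08707536],
       [  0.        , 440.84290898, 190.01220055],
       [  0.        ,   0.        ,   1.        ]]), 'origin': array([1.52067176, 0.03701808, 0.91195655]), 'orientation': array([-132.04171015,   -1.06572299,   93.36141753])}
scene lamp [([346, 139, 25, 36], 0.64)]
scene pot [([130, 162, 25, 30], 0.88)]
scene tub_top [([154, 143, 36, 25], 0.7)]
scene stand [([383, 173, 18, 32], 0.8)]
scene board [([290, 173, 63, 80], 0.68)]
scene trivet [([304, 218, 45, 36], 0.61)]
scene dish [([300, 162, 30, 28], 0.66), ([290, 173, 56, 79], 0.52)]
scene tub_low [([190, 185, 32, 22], 0.93)]
scene sugar [([243, 230, 21, 19], 0.83)]
scene tealight [([258, 16
[... 630 characters left out ...]
, 197, 33, 36], 0.7)]
top tub_low [([290, 165, 38, 30], 0.77)]
top sugar [([244, 113, 20, 22], 0.67)]
top tealight [([236, 214, 24, 21], 0.59), ([176, 195, 32, 35], 0.16)]
{'camera_matrix': array([[312.39209677,   0.        , 256.77090728],
       [  0.        , 312.39209677, 185.4624556 ],
       [  0.        ,   0.        ,   1.        ]]), 'T_tool_cam': array([[ 6.65444276e-04, -9.69619169e-01, -2.44618528e-01,
         6.92237857e-02],
       [ 9.99999771e-01,  6.15134459e-04,  2.82063511e-04,
         1.77211034e-04],
       [-1.23020902e-04, -2.44618659e-01,  9.69619356e-01,
        -1.70309501e-01],
       [ 0.00000000e+00,  0.00000000e+00,  0.00000000e+00,
         1.00000000e+00]])}
```

```bash
python3 - <<'E'
import cv2
t=cv2.imread("pics/top0.png"); cv2.imwrite("pics/top0c.png",cv2.resize(t[90:290,80:410],(792,480),interpolation=cv2.INTER_CUBIC))
t=cv2.imread("pics/scene0.png"); cv2.imwrite("pics/scene0c.png",cv2.resize(t[110:280,120:420],None,fx=2.6,fy=2.6,interpolation=cv2.INTER_CUBIC))
E
```

```text
(no output)
```

View pics/top0c.png

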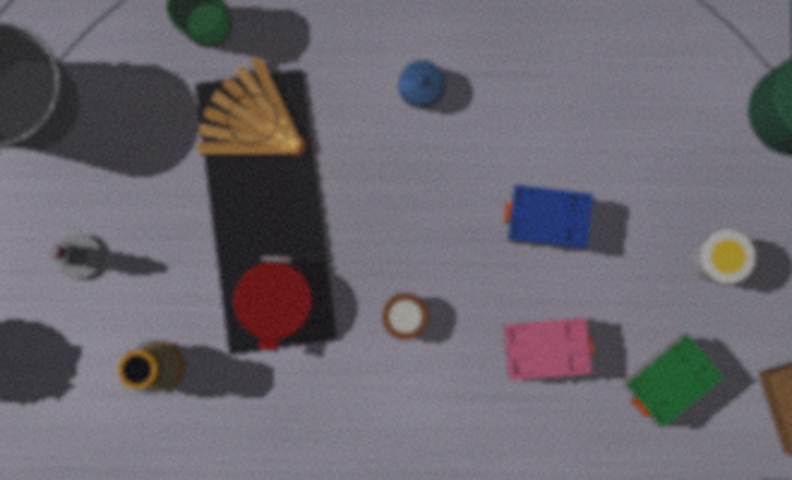

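View pics/scene0c.png

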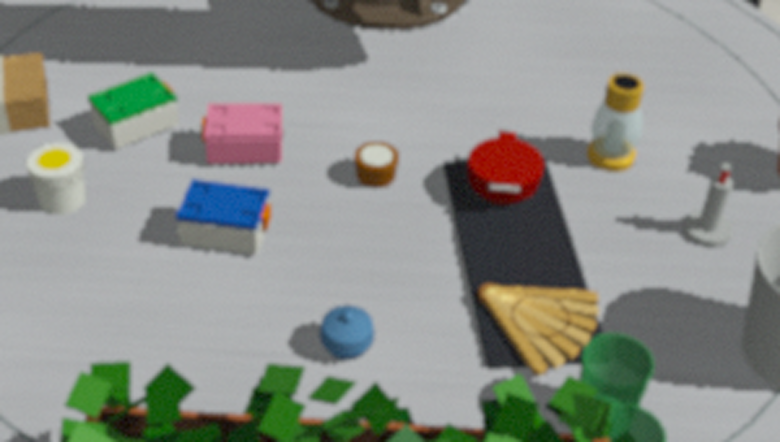

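The top crop shows the lamp (full-picture pixel 138,243), stand (112,196), trivet (188,137), dish (193,215), blue tub (309,180), pot (383,197), green tub (361,248), sugar (255,125) and tealight (249,222). Things that could be mistaken for others:
- **Green tub:** the pink tub at (309,235) and the brown box at (407,255).
- **Stand:** the grey pail at (88,125).
- **Lamp:** the green glass at (165,97).

The green-lidded tub at (361,248), with its orange clip at lower left, is the one I want.

```bash
cat > h.py <<'E'
import numpy as np,cv2
from scipy.spatial.transform import Rotation as R
from plant import r
def pose(s=None):
    s=s or r.sense(); T=np.eye(4); T[:3,:3]=R.from_euler('xyz',s['eef_rot'],degrees=True).as_matrix(); T[:3,3]=s['tool_pos']; return T
def camT(c):
    k=r.camera_params(c)
    if c=="wrist": return pose()@k["T_tool_cam"],k["camera_matrix"]
    T=np.eye(4); T[:3,:3]=R.from_euler('xyz',k["orientation"],degrees=True).as_matrix(); T[:3,3]=k["origin"]; return T,k["camera_matrix"]
def snap(c,name=None):
    T,K=camT(c); p,d=r.snapshot(c)
    if name: cv2.imwrite(f"pics/{name}.png",p)
    return p,d,cloud(d,T,K),T,K
def cloud(d,T,K):
    v,u=np.mgrid[:d.shape[0],:d.shape[1]]
    P=np.stack([(u-K[0,2])/K[0,0]*d,(v-K[1,2])/K[1,1]*d,d],-1)@T[:3,:3].T+T[:3,3]
    P[d<=0]=np.nan; return P
def at(T,K,u,v,z):  # pixel ray with plane z
    w=T[:3,:3]@[(u-K[0,2])/K[0,0],(v-K[1,2])/K[1,1],1]; return T[:3,3]+w*(z-T[2,3])/w[2]
E
python3 - <<'E'
from h import *
d=np.load("top0.npy");T,K=camT("top");P=cloud(d,T,K)
print("table z",np.nanmedian(P[190:210,230:280,2]))
for n,b in dict(lamp=[128,233,28,20],pot=[370,188,23,22],green=[339,229,41,41],pink=[290,221,35,27],stand=[99,185,21,22],dish=[176,197,33,36],low=[290,165,38,30],sugar=[244,113,20,22],tea=[236,214,24,21],glass=[148,90,32,22],pail=[80,96,27,60],box=[395,238,20,45],plantR=[390,110,22,45]).items():
    Q=P[b[1]:b[1]+b[3],b[0]:b[0]+b[2]].reshape(-1,3);Q=Q[Q[:,2]>.02]
    top=np.percentile(Q[:,2],97);H=Q[Q[:,2]>top-.012]
    (c,w,a)=cv2.minAreaRect((H[:,:2]*1000).astype(np.float32))
    print(n,"top%.3f"%top,"c",np.round(c,0),"size",np.round(w),"ang%.0f"%a)
p=cv2.imread("pics/top0.png")
m=((p.max(2)<70)&(P[...,2]<.016)).astype(np.uint8);m[:,:155]=0;m[:,225:]=0
E
```

```text
table z 0.0009279239779487192
lamp top0.120 c [386. 299.] size [40. 42.] ang1
pot top0.068 c [ 515. -362.] size [55. 57.] ang1
green top0.056 c [ 374. -302.] size [65. 98.] ang40
pink top0.057 c [ 411. -158.] size [64. 92.] ang5
stand top0.102 c [514. 398.] size [11.  7.] ang2
dish top0.057 c [465. 159.] size [87. 92.] ang44
low top0.057 c [ 565. -158.] size [98. 65.] ang83
sugar top0.049 c [723.  -9.] size [49. 50.] ang70
tea top0.041 c [444.   6.] size [48. 53.] ang0
glass top0.093 c [785. 251.] size [66. 41.] ang88
pail top0.133 c [700. 423.] size [138.  65.] ang3
box top0.055 c [ 343. -445.] size [102.  41.] ang14
plantR top0.114 c [ 699. -417.] size [27. 92.] ang89
```

```bash
cat >> h.py <<'E'
def plan(x,y,z,yaw):
    """rotation about tool z (half turn allowed), then shift in the tool axes BEFORE and AFTER that turn"""
    s=r.sense();T=pose(s);q1=np.degrees(np.arctan2(y,x))
    best=min((((yaw+k) ,) for k in(-360,-180,0,180,360) if abs(q1+90-yaw-k)<150),key=lambda a:abs(q1+90-a[0]-s['q'][5]))[0]
    def M(t): return R.from_euler('xyz',[180,0,t],degrees=True).as_matrix()
    d=np.array([x,y,z])-T[:3,3]
    rv=R.from_matrix(T[:3,:3].T@M(best)).as_rotvec(degrees=True)
    print("rv",np.round(rv,2),"before",np.round(T[:3,:3].T@d,4),"after",np.round(M(best).T@d,4),"dist %.3f"%np.linalg.norm(d),"t",s['time_s'],"q6 end",round(q1+90-best),"F",np.round(s['wrist_force'],1))
E
I='python3 -m inch'
$I '[[0,0,0,0.0329,-0.0219,-0.0072,1],[0,0,0,0.0329,-0.0219,-0.0072,1],[0,0,0,0.0329,-0.0219,-0.0072,1],[0,0,0,0.0329,-0.0219,-0.0072,1],[0,0,0,0.0329,-0.0219,-0.0072,1]]'
$I '[[0,0,0,0.0329,-0.0219,-0.0072,1],[0,0,0,0.0329,-0.0219,-0.0072,1],[0,0,0,0.0329,-0.0219,-0.0072,1],[0,0,0,0.0329,-0.0219,-0.0072,1],[0,0,0,0,0,0,1]]'
$I '[[0,0,0,0,0,0,1],[0,0,0,0,0,0,1]]'
python3 - <<'E'
from h import *
p,d,P,T,K=snap("wrist","w1"); np.savez("w1.npz",P=P,T=T,K=K,p=p)
for q in "pot tub_top tub_low".split(): print(q,[(np.round(e["box"]).astype(int).tolist(),round(e["p"],2)) for e in r.search_frame("wrist",q)[:3]])
E
```

```text
time_s: 1.6
tool_pos: [0.3697, -0.3943, 0.251]
eef_rot: [180.0, -0.0, 25.3]
wrist_force: [1.2, 0.2, 0.8]
grip_width: 0.999
grasp_force: 0.0
time_s: 2.1
tool_pos: [0.4524, -0.2572, 0.2805]
eef_rot: [179.9, -0.1, 25.5]
wrist_force: [0.8, 0.1, 0.1]
grip_width: 1.0
grasp_force: 0.0
time_s: 2.3
tool_pos: [0.4503, -0.2608, 0.2792]
eef_rot: [-180.0, 0.0, 25.3]
wrist_force: [-0.3, -0.7, 0.3]
grip_width: 1.002
grasp_force: 0.0
pot [([225, 187, 74, 61], 0.71)]
tub_top [([225, 184, 77, 64], 0.9), ([132, 118, 84, 69], 0.86)]
tub_low [([173, 0, 100, 86], 0.93)]
```

View pics/w1.png

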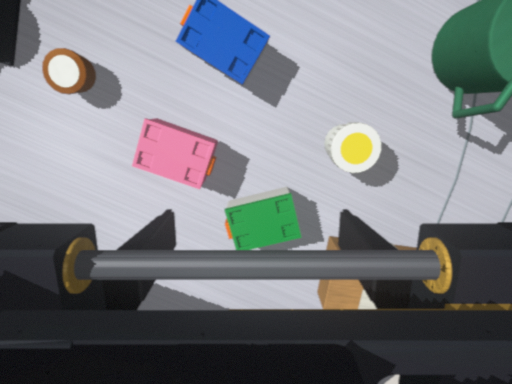

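The wrist picture shows the blue tub at (225,38), pink tub at (175,153), green tub with clip at (264,220) and pot at (356,148). Next is the board side.

```bash

I='python3 -m inch'
$I '[[0,0,0,0.0222,-0.0369,-0.0059,1],[0,0,0,0.0222,-0.0369,-0.0059,1],[0,0,0,0.0222,-0.0369,-0.0059,1],[0,0,0,0.0222,-0.0369,-0.0059,1],[0,0,0,0.0222,-0.0369,-0.0059,1]]' >/dev/null
$I '[[0,0,0,0.0222,-0.0369,-0.0059,1],[0,0,0,0.0222,-0.0369,-0.0059,1],[0,0,-7,0,0,0,1],[0,0,-7,0,0,0,1],[0,0,-7,0,0,0,1]]' >/dev/null
$I '[[0,0,-7,0,0,0,1],[0,0,-7,0,0,0,1],[0,0,0,0,0,0,1],[0,0,0,0,0,0,1]]'
python3 - <<'E'
from h import *
p,d,P,T,K=snap("wrist","w2"); np.savez("w2.npz",P=P,T=T,K=K,p=p)
for q in "lamp stand trivet dish".split(): print(q,[(np.round(e["box"]).astype(int).tolist(),round(e["p"],2)) for e in r.search_frame("wrist",q)[:3]])
# tubs from w1
f=np.load("w1.npz");P=f["P"];hsv=cv2.cvtColor(f["p"],cv2.COLOR_BGR2HSV);T=f["T"];K=f["K"]
def rect(lo,hi,roi,zt,clip):
    m=cv2.inRange(hsv,lo,hi); M=np.zeros_like(m); x,y,w,h=roi; M[y:y+h,x:x+w]=m[y:y+h,x:x+w]
    M=cv2.morphologyEx(M,cv2.MORPH_OPEN,np.ones((3,3)))
    v,u=np.nonzero(M); X=np.array([at(T,K,a,b,zt)[:2] for a,b in zip(u,v)])*1000
    print(np.nanmedian(P[v,u,2]),"rect",cv2.minAreaRect(X.astype(np.float32)))
    o=cv2.inRange(hsv,(3,170,120),(16,255,255)); O=np.zeros_like(o); x,y,w,h=clip; O[y:y+h,x:x+w]=o[y:y+h,x:x+w]
    v,u=np.nonzero(O); print(" clip",len(u),np.nanmedian(P[v,u],0))
rect((50,120,30),(75,255,255),(220,180,90,75),.051,(215,210,25,40))
rect((105,120,50),(125,255,255),(170,0,110,90),.051,(170,0,25,35))
Q=P[115:180,320:390].reshape(-1,3);H=Q[Q[:,2]>.055]; print("pot",cv2.minEnclosingCircle((H[:,:2]*1000).astype(np.float32)),np.median(H[:,2]))
m=cv2.inRange(hsv,(22,120,120),(35,255,255));m[:115]=0;m[185:]=0;m[:,:320]=0
v,u=np.nonzero(m);X=np.array([at(T,K,a,b,.062)[:2] for a,b in zip(u,v)])*1000;print("yellow",X.mean(0),X.max(0)-X.min(0))
E
```

```text
time_s: 3.9
tool_pos: [0.4807, 0.0394, 0.3206]
eef_rot: [-180.0, 0.0, 60.1]
wrist_force: [0.1, -0.3, 0.9]
grip_width: 1.0
grasp_force: 0.0
lamp [([40, 0, 91, 54], 0.62)]
stand []
trivet [([306, 0, 48, 40], 0.58)]
dish [([162, 51, 81, 68], 0.84)]
0.0508764535449929 rect ((377.9293212890625, -304.75091552734375), (64.49308013916016, 90.66755676269531), 39.3906364440918)
 clip 33 [ 0.34772348 -0.26610072  0.04693658]
0.05094154233005688 rect ((565.77587890625, -161.57321166992188), (92.17635345458984, 63.736934661865234), 83.46778106689453)
 clip 47 [ 0.57204759 -0.11198656  0.04715043]
pot ((520.35302734375, -363.6548767089844), 31.776123046875) 0.062331685989375524
yellow [ 520.5937844  -364.23802278] [37.7446796  37.85275939]
```

View pics/w2.png

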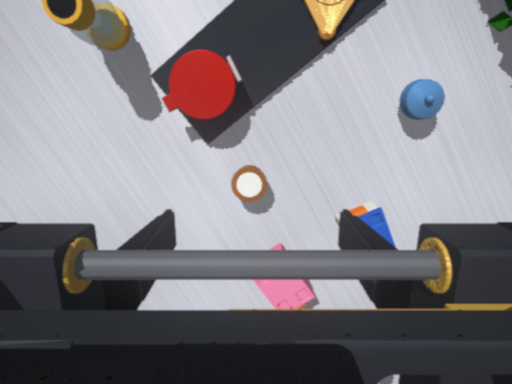

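The dish is at (202,85), the lamp collar at (70,5), and the trivet is mostly out of view at (330,15). I'll move ahead along tool x and look again.

```bash

I='python3 -m inch'
$I '[[0,0,0,0.045,0,0,1],[0,0,0,0.045,0,0,1],[0,0,0,0.04,0,0,1],[0,0,0,0,0,0,1],[0,0,0,0,0,0,1]]'
python3 - <<'E'
from h import *
p,d,P,T,K=snap("wrist","w3"); np.savez("w3.npz",P=P,T=T,K=K,p=p)
for q in "lamp stand trivet dish".split(): print(q,[(np.round(e["box"]).astype(int).tolist(),round(e["p"],2)) for e in r.search_frame("wrist",q)[:3]])
E
```

```text
time_s: 4.65
tool_pos: [0.5449, 0.1531, 0.3201]
eef_rot: [-180.0, 0.1, 60.4]
wrist_force: [1.0, -1.0, 0.2]
grip_width: 1.003
grasp_force: 0.0
lamp [([61, 98, 80, 48], 0.82)]
stand [([129, 2, 42, 31], 0.61)]
trivet [([281, 42, 93, 90], 0.75)]
dish [([171, 152, 73, 58], 0.98)]
```

View pics/w3.png

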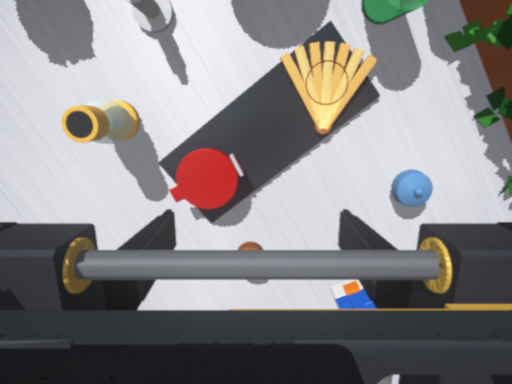

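The trivet is clear, with its ring centred near (327,84) and point at (322,131). The lamp collar is near (87,124), the stand at (152,12) and the dish at (206,180).

```bash
python3 - <<'E'
from h import *
f=np.load("w3.npz");P=f["P"];p=f["p"];T=f["T"];K=f["K"];hsv=cv2.cvtColor(p,cv2.COLOR_BGR2HSV)
W=lambda uv,z:np.array([at(T,K,a,b,z)[:2] for a,b in uv])*1000
# lamp collar via depth
Q=P[85:160,50:150];m=Q[...,2]>.106;X=(Q[m][:,:2]*1000).astype(np.float32)
print("lamp",cv2.minEnclosingCircle(X),np.nanmedian(Q[m][:,2]))
m=(hsv[90:150,55:110,1]>130)&(Q[5:65,5:60,2]>.09)
uv=[(a+55,b+90) for b,a in zip(*np.nonzero(m))];
X=W(uv,.115);print("lamp col ell",cv2.minEnclosingCircle(X.astype(np.float32)))
# board
z=P[...,2]
m=((p.max(2)<95)&(z<.014)&(z>.004)).astype(np.uint8);m[225:]=0;m[:20]=0;m[:,:150]=0;m[:,385:]=0
m=cv2.morphologyEx(m,cv2.MORPH_OPEN,np.ones((5,5)));n,l,s,_=cv2.connectedComponentsWithStats(m)
k=1+np.argmax(s[1:,4]);v,u=np.nonzero(np.isin(l,[i for i in range(1,n) if s[i,4]>300]));B=W(zip(u,v),.008)
print("board",cv2.minAreaRect(B.astype(np.float32)),s[1:,4])
# dish
m=(cv2.inRange(hsv,(0,150,80),(8,255,255))|cv2.inRange(hsv,(172,150,80),(180,255,255)));m[:140]=0;m[220:]=0;m[:,:160]=0;m[:,250:]=0
m=cv2.morphologyEx(m,cv2.MORPH_OPEN,cv2.getStructuringElement(2,(21,21)));v,u=np.nonzero(m);X=W(zip(u,v),.051);print("dish",cv2.minEnclosingCircle(X.astype(np.float32)),X.mean(0),np.nanmedian(z[v,u]))
print("trivet z",np.nanmedian(z[75:95,320:335]),"ring guess",W([(327,84)],.018),"point",W([(322,132)],.018))
print("board z",np.nanmedian(z[140:160,240:270]))
c=cv2.resize(p[30:145,260:390],None,fx=5,fy=5,interpolation=cv2.INTER_CUBIC);cv2.imwrite("pics/triv.png",c)
# tops: stand foot
Q=P[0:50,110:185];print("stand hi",np.nanmax(Q[...,2]))
for lo,hi in((.05,.082),(.006,.014)):
    mm=(Q[...,2]>lo)&(Q[...,2]<hi);print(cv2.minEnclosingCircle((Q[mm][:,:2]*1000).astype(np.float32)),mm.sum())
E
```

```text
lamp ((387.5111999511719, 299.13214111328125), 22.146923065185547) 0.11526415932710898
lamp col ell ((392.8852844238281, 299.8487854003906), 25.749908447265625)
board ((574.6402587890625, 176.29647827148438), (327.4810485839844, 128.62791442871094), 8.463828086853027) [ 344 9012  731]
dish ((466.0064392089844, 161.23033142089844), 45.787837982177734) [466.99122946 161.19230088] 0.051100763651110326
trivet z 0.01835574085630537 ring guess [[682.95007269 190.10138291]] point [[645.95572239 132.45190599]]
board z 0.00816010869923453
stand hi 0.08008708576063478
((515.7229614257812, 394.55255126953125), 10.953832626342773) 174
((516.27880859375, 397.8707580566406), 27.67567253112793) 733
```

View pics/triv.png

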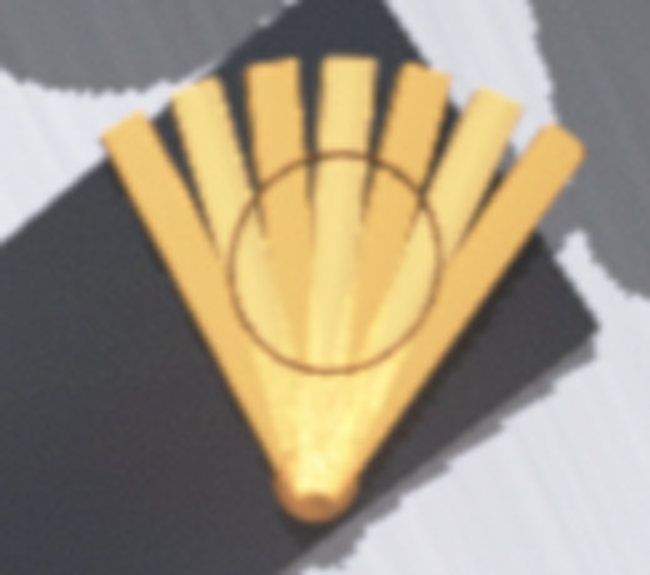

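Ring centre ≈ (326.6, 81.9) px gives trivet ≈ (0.684, 0.1925). That agrees with board centre ±110 mm, and so does the dish. Board middle is (0.575, 0.1765). Now the lamp.

```bash
python3 -c "
from h import *
f=np.load('w3.npz');print(at(f['T'],f['K'],326.6,81.9,.018))
plan(.3875,.299,.16,60.4)"
```

```text
[0.68373374 0.19296867 0.018     ]
rv [ 0.03 -0.01 -0.16] before [ 0.0497 -0.2097  0.161 ] after [ 0.0503 -0.2095  0.1611] dist 0.269 t 4.9 q6 end 67 F [ 0.5 -0.9  0. ]
```

```bash
I='python3 -m inch'
$I '[[0,0,0,0.0072,-0.03,0.023,1],[0,0,0,0.0072,-0.03,0.023,1],[0,0,0,0.0072,-0.03,0.023,1],[0,0,0,0.0072,-0.03,0.023,1],[0,0,0,0.0072,-0.03,0.023,1]]' >/dev/null
$I '[[0,0,0,0.0072,-0.03,0.023,1],[0,0,0,0.0072,-0.03,0.023,1],[0,0,0,0,0,0,1],[0,0,0,0,0,0,1]]'
python3 -c "
from h import *
plan(.3875,.299,.085,60.4)
p,d,P,T,K=snap('wrist')
m=P[...,2]; M=(m>.106)&(m<.122)&(np.hypot(P[...,0]-.3875,P[...,1]-.299)<.04);print(cv2.minEnclosingCircle((P[M][:,:2]*1000).astype(np.float32)),M.sum())"
```

```text
time_s: 5.8
tool_pos: [0.3876, 0.3004, 0.16]
eef_rot: [180.0, 0.0, 60.4]
wrist_force: [-0.4, 0.0, 0.5]
grip_width: 1.001
grasp_force: 0.0
rv [ 0.01  0.   -0.05] before [-0.0012  0.0005  0.075 ] after [-0.0012  0.0005  0.075 ] dist 0.075 t 5.8 q6 end 67 F [-0.4  0.   0.5]
((386.98004150390625, 299.390869140625), 22.008869171142578) 2798
```

```bash
I='python3 -m inch'
$I '[[0,0,0,-0.001,0,0.025,1],[0,0,0,0,0,0.03,1],[0,0,0,0,0,0.02,1],[0,0,0,0,0,0,1],[0,0,0,0,0,0,0.5]]'
$I '[[0,0,0,0,0,0,0.4],[0,0,0,0,0,0,0.3],[0,0,0,0,0,0,0],[0,0,0,0,0,0,0],[0,0,0,0,0,0,0]]'
```

```text
time_s: 6.35
tool_pos: [0.3881, 0.2993, 0.0856]
eef_rot: [180.0, -0.0, 60.2]
wrist_force: [0.1, -0.8, 0.3]
grip_width: 0.956
grasp_force: 0.0
time_s: 6.85
tool_pos: [0.3872, 0.2996, 0.0849]
eef_rot: [180.0, -0.0, 60.3]
wrist_force: [-0.0, 0.8, 0.8]
grip_width: 0.552
grasp_force: 0.0
```

Still closing; wait, then lift.

```bash
I='python3 -m inch'
$I '[[0,0,0,0,0,0,0],[0,0,0,0,0,0,0],[0,0,0,0,0,0,0],[0,0,0,0,0,0,0]]'
$I '[[0,0,0,0,0,-0.01,0],[0,0,0,0,0,-0.02,0],[0,0,0,0,0,-0.03,0],[0,0,0,0,0,-0.03,0],[0,0,0,0,0,-0.02,0]]'
python3 -c "
from h import *
plan(.684,.1927,.195,60.4)"
```

```text
time_s: 7.25
tool_pos: [0.3871, 0.2996, 0.0847]
eef_rot: [180.0, 0.0, 60.3]
wrist_force: [-1.0, -0.3, 1.5]
grip_width: 0.459
grasp_force: 30.0
time_s: 7.75
tool_pos: [0.3872, 0.2996, 0.197]
eef_rot: [179.9, -0.1, 60.3]
wrist_force: [1.2, -0.0, -3.5]
grip_width: 0.457
grasp_force: 30.0
rv [ 0.05 -0.07 -0.09] before [0.0541 0.3108 0.0024] after [0.0536 0.3109 0.002 ] dist 0.315 t 7.75 q6 end 45 F [ 1.2 -0.  -3.5]
```

```bash
I='python3 -m inch'
$I '[[0,0,0,0.0024,0.0138,0,0],[0,0,0,0.0048,0.0276,0,0],[0,0,0,0.0067,0.0386,0,0],[0,0,0,0.0067,0.0386,0,0],[0,0,0,0.0067,0.0386,0,0]]' >/dev/null
$I '[[0,0,0,0.0067,0.0386,0,0],[0,0,0,0.0067,0.0386,0,0],[0,0,0,0.0067,0.0386,0,0],[0,0,0,0.0048,0.0276,0,0],[0,0,0,0.0019,0.011,0,0]]' >/dev/null
$I '[[0,0,0,0,0,0,0],[0,0,0,0,0,0,0]]'
python3 -c "
from h import *
plan(.6838,.1927,.1047,60.4)"
```

```text
time_s: 8.95
tool_pos: [0.6837, 0.1923, 0.1938]
eef_rot: [-179.9, 0.1, 60.3]
wrist_force: [-0.2, 1.1, -2.4]
grip_width: 0.461
grasp_force: 30.0
rv [-0.08  0.06 -0.08] before [0.0005 0.     0.0891] after [ 0.0004 -0.0001  0.0891] dist 0.089 t 8.95 q6 end 45 F [-0.2  1.1 -2.4]
```

```bash
I='python3 -m inch'
$I '[[0,0,0,0.0004,0,0.015,0],[0,0,0,0,0,0.03,0],[0,0,0,0,0,0.025,0],[0,0,0,0,0,0.012,0],[0,0,0,0,0,0.003,0]]'
$I '[[0,0,0,0,0,0.001,0],[0,0,0,0,0,0.001,0],[0,0,0,0,0,0.001,0],[0,0,0,0,0,0.0,0],[0,0,0,0,0,0.0,0]]'
```

```text
time_s: 9.45
tool_pos: [0.6837, 0.1929, 0.108]
eef_rot: [-179.9, 0.1, 60.4]
wrist_force: [0.7, 0.2, -2.1]
grip_width: 0.459
grasp_force: 30.0
time_s: 9.95
tool_pos: [0.6849, 0.1926, 0.1072]
eef_rot: [180.0, -0.0, 60.3]
wrist_force: [-0.4, 1.1, -2.4]
grip_width: 0.459
grasp_force: 30.0
```

```bash
I='python3 -m inch'
$I '[[0,0,0,-0.0003,0,0.001,0],[0,0,0,-0.0003,0,0.001,0],[0,0,0,0,0,0.001,0],[0,0,0,0,0,0.0,0],[0,0,0,0,0,0.0,0]]'
$I '[[0,0,0,0,0,0.0007,0],[0,0,0,0,0,0.0,0],[0,0,0,0,0,0,0]]'
$I '[[0,0,0,0,0,0.0007,0],[0,0,0,0,0,0.0,0],[0,0,0,0,0,0,0]]'
```

```text
time_s: 10.45
tool_pos: [0.6845, 0.1921, 0.1037]
eef_rot: [-180.0, 0.0, 60.3]
wrist_force: [0.3, -0.1, -3.1]
grip_width: 0.461
grasp_force: 30.0
time_s: 10.75
tool_pos: [0.6845, 0.1921, 0.103]
eef_rot: [180.0, 0.0, 60.3]
wrist_force: [-0.1, -0.7, -2.2]
grip_width: 0.452
grasp_force: 30.0
time_s: 11.05
tool_pos: [0.6846, 0.1922, 0.1028]
eef_rot: [180.0, -0.0, 60.3]
wrist_force: [-1.3, 0.1, 3.3]
grip_width: 0.457
grasp_force: 30.0
```

Contact. Release and rise.

```bash
I='python3 -m inch'
$I '[[0,0,0,0,0,0,0.55],[0,0,0,0,0,0,0.65],[0,0,0,0,0,0,0.8],[0,0,0,0,0,0,1],[0,0,0,0,0,0,1]]'
$I '[[0,0,0,0,0,0,1],[0,0,0,0,0,0,1],[0,0,0,0,0,-0.01,1],[0,0,0,0,0,-0.03,1],[0,0,0,0,0,-0.05,1]]'
$I '[[0,0,0,0,0,-0.05,1],[0,0,0,0,0,0,1]]'
python3 -c "
from h import *
p,d,P,T,K=snap('wrist','w4')
m=P[...,2]; M=(m>.12)&(m<.145)&(np.hypot(P[...,0]-.684,P[...,1]-.193)<.05);print(cv2.minEnclosingCircle((P[M][:,:2]*1000).astype(np.float32)),M.sum(),np.median(P[M][:,2]))
plan(.5205,-.364,.2,0)
plan(.5205,-.364,.2,60)"
```

```text
time_s: 11.55
tool_pos: [0.6845, 0.192, 0.1022]
eef_rot: [180.0, 0.0, 60.3]
wrist_force: [0.1, -0.8, -0.7]
grip_width: 0.821
grasp_force: 0.0
time_s: 12.05
tool_pos: [0.6833, 0.1918, 0.1911]
eef_rot: [-179.8, 0.2, 60.3]
wrist_force: [-0.1, -0.4, 0.6]
grip_width: 1.0
grasp_force: 0.0
time_s: 12.25
tool_pos: [0.6866, 0.1926, 0.2511]
eef_rot: [179.5, -0.5, 60.3]
wrist_force: [-0.0, 0.3, 0.3]
grip_width: 1.003
grasp_force: 0.0
((684.5850219726562, 191.82073974609375), 21.89716911315918) 1653 0.13343740075576993
rv [ 0.15 -0.41 60.32] before [-0.5653  0.1319  0.0452] after [-0.165   0.5564  0.0471] dist 0.582 t 12.3 q6 end 55 F [ 0.1 -0.  -1.1]
rv [ 0.32 -0.27  0.32] before [-0.5653  0.1319  0.0452] after [-0.5643  0.1353  0.0471] dist 0.582 t 12.3 q6 end -5 F [ 0.1 -0.  -1.1]
```

View pics/w4.png

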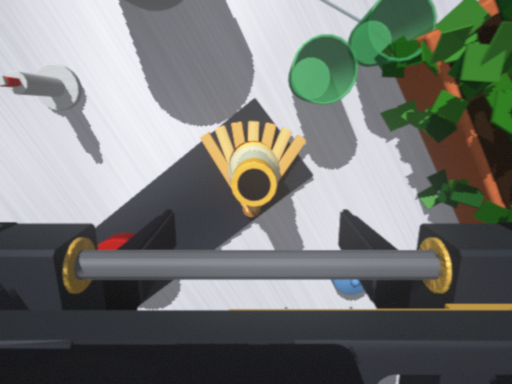

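The lamp is upright on the ring: collar at (254,183) px, measured (0.6846, 0.1918). Next, the pot.

```bash
I='python3 -m inch'
$I '[[0,0,0,-0.0471,0.011,0.0038,1],[0,0,0,-0.0471,0.011,0.0038,1],[0,0,0,-0.0471,0.011,0.0038,1],[0,0,0,-0.0471,0.011,0.0038,1],[0,0,0,-0.0471,0.011,0.0038,1]]' >/dev/null
$I '[[0,0,0,-0.0471,0.011,0.0038,1],[0,0,0,-0.0471,0.011,0.0038,1],[0,0,0,-0.0471,0.011,0.0038,1],[0,0,0,-0.0471,0.011,0.0038,1],[0,0,0,-0.0471,0.011,0.0038,1]]' >/dev/null
$I '[[0,0,0,-0.0471,0.011,0.0038,1],[0,0,0,-0.0471,0.011,0.0038,1],[0,0,7.4,0,0,0,1],[0,0,7.4,0,0,0,1],[0,0,7.4,0,0,0,1]]' >/dev/null
$I '[[0,0,7.4,0,0,0,1],[0,0,7.4,0,0,0,1],[0,0,7.4,0,0,0,1],[0,0,7.4,0,0,0,1],[0,0,0,0,0,0,1]]'
python3 -c "
from h import *
r.snapshot('top')
p,d,P,T,K=snap('wrist')
m=P[...,2]; M=(m>.055)&(m<.07)&(np.hypot(P[...,0]-.5205,P[...,1]+.364)<.05);c,rad=cv2.minEnclosingCircle((P[M][:,:2]*1000).astype(np.float32));print(c,rad,M.sum())
plan(c[0]/1000,c[1]/1000,.12,8.5)"
```

```text
time_s: 14.3
tool_pos: [0.5189, -0.364, 0.196]
eef_rot: [-179.9, 0.1, 8.4]
wrist_force: [0.3, -0.0, 0.6]
grip_width: 1.004
grasp_force: 0.0
(520.2437744140625, -363.9803466796875) 31.573253631591797 2974
rv [-0.04  0.04  0.23] before [0.0013 0.0001 0.0762] after [0.0012 0.0001 0.0762] dist 0.076 t 14.4 q6 end 47 F [ 0.3 -0.2  0.1]
```

```bash
I='python3 -m inch'
$I '[[0,0,0,0.0013,0,0.03,1],[0,0,0,0,0,0.045,1],[0,0,0,0,0,0.045,1],[0,0,0,0,0,0.03,1],[0,0,0,0,0,0.013,1]]' >/dev/null
$I '[[0,0,0,0,0,0,1],[0,0,0,0,0,0,0.8],[0,0,0,0,0,0,0.7],[0,0,0,0,0,0,0],[0,0,0,0,0,0,0]]'
$I '[[0,0,0,0,0,0,0],[0,0,0,0,0,0,0],[0,0,0,0,0,0,0]]'
```

```text
time_s: 15.4
tool_pos: [0.5209, -0.3644, 0.0348]
eef_rot: [179.9, -0.1, 8.5]
wrist_force: [-0.2, -0.2, -0.2]
grip_width: 0.72
grasp_force: 0.0
time_s: 15.7
tool_pos: [0.5207, -0.3642, 0.0344]
eef_rot: [180.0, -0.0, 8.5]
wrist_force: [-1.7, 1.2, 5.9]
grip_width: 0.648
grasp_force: 30.0
```

```bash
I='python3 -m inch'
$I '[[0,0,0,0,0,-0.01,0],[0,0,0,0,0,-0.03,0],[0,0,0,0,0,-0.04,0],[0,0,0,0,0,-0.03,0],[0,0,0,0,0,-0.015,0]]'
python3 -c "
from h import *
plan(.575,.1767,.1596,8.5)"
```

```text
time_s: 16.2
tool_pos: [0.521, -0.3645, 0.1621]
eef_rot: [179.8, -0.1, 8.5]
wrist_force: [-0.5, 0.2, -1.9]
grip_width: 0.646
grasp_force: 30.0
rv [ 0.15 -0.13  0.02] before [ 0.1335 -0.5272  0.0014] after [ 0.1334 -0.5273  0.0025] dist 0.544 t 16.2 q6 end 99 F [-0.5  0.2 -1.9]
```

```bash
I='python3 -m inch'
$I '[[0,0,0,0.004,-0.016,0,0],[0,0,0,0.0071,-0.028,0,0],[0,0,0,0.0101,-0.04,0,0],[0,0,0,0.0101,-0.04,0,0],[0,0,0,0.0101,-0.04,0,0]]' >/dev/null
$I '[[0,0,0,0.0101,-0.04,0,0],[0,0,0,0.0101,-0.04,0,0],[0,0,0,0.0101,-0.04,0,0],[0,0,0,0.0101,-0.04,0,0],[0,0,0,0.0101,-0.04,0,0]]' >/dev/null
$I '[[0,0,0,0.0101,-0.04,0,0],[0,0,0,0.0101,-0.04,0,0],[0,0,0,0.0101,-0.04,0,0],[0,0,0,0.0071,-0.028,0,0],[0,0,0,0.004,-0.016,0,0]]' >/dev/null
$I '[[0,0,0,0,0,0,0],[0,0,0,0,0,0,0]]'
python3 -c "
from h import *
plan(.575,.1767,.0465,8.5)"
```

```text
time_s: 17.9
tool_pos: [0.5736, 0.1774, 0.1582]
eef_rot: [180.0, 0.1, 8.5]
wrist_force: [0.1, -0.3, -1.4]
grip_width: 0.643
grasp_force: 30.0
rv [0.02 0.07 0.04] before [0.0014 0.0009 0.1117] after [0.0012 0.0009 0.1117] dist 0.112 t 17.9 q6 end 99 F [ 0.1 -0.3 -1.4]
```

```bash
I='python3 -m inch'
$I '[[0,0,0,0.001,0.0006,0.02,0],[0,0,0,0,0,0.035,0],[0,0,0,0,0,0.035,0],[0,0,0,0,0,0.017,0],[0,0,0,0,0,0.004,0]]'
$I '[[0,0,0,0,0,0,0],[0,0,0,0,0,0,0]]'
```

```text
time_s: 18.4
tool_pos: [0.5743, 0.1756, 0.0456]
eef_rot: [180.0, 0.2, 8.4]
wrist_force: [0.9, -0.6, -2.1]
grip_width: 0.647
grasp_force: 30.0
time_s: 18.6
tool_pos: [0.5759, 0.1769, 0.0488]
eef_rot: [180.0, -0.1, 8.5]
wrist_force: [-0.5, -0.4, -3.0]
grip_width: 0.644
grasp_force: 30.0
```

Need about 6.4 mm more.

```bash
I='python3 -m inch'
$I '[[0,0,0,-0.0004,0,0.002,0],[0,0,0,-0.0004,0,0.0015,0],[0,0,0,0,0,0.001,0],[0,0,0,0,0,0,0],[0,0,0,0,0,0,0]]'
$I '[[0,0,0,0,0,0.001,0],[0,0,0,0,0,0,0],[0,0,0,0,0,0,0]]'
$I '[[0,0,0,0,0,0.0007,0],[0,0,0,0,0,0,0],[0,0,0,0,0,0,0]]'
```

```text
time_s: 19.1
tool_pos: [0.5745, 0.1773, 0.0433]
eef_rot: [180.0, -0.0, 8.5]
wrist_force: [-0.1, -1.0, -2.9]
grip_width: 0.644
grasp_force: 30.0
time_s: 19.4
tool_pos: [0.5746, 0.1773, 0.0424]
eef_rot: [180.0, -0.0, 8.5]
wrist_force: [-1.1, 1.1, 1.9]
grip_width: 0.646
grasp_force: 30.0
time_s: 19.7
tool_pos: [0.5746, 0.1773, 0.0424]
eef_rot: [180.0, -0.0, 8.5]
wrist_force: [-3.6, -0.0, 9.4]
grip_width: 0.645
grasp_force: 30.0
```

```bash
I='python3 -m inch'
sed -i 's/def plan(x,y,z,yaw):/def plan(x,y,z,yaw,exact=False):/; s/^    def M(t)/    best=yaw if exact else best\n    def M(t)/' h.py
$I '[[0,0,0,0,0,0,0.7],[0,0,0,0,0,0,0.8],[0,0,0,0,0,0,1],[0,0,0,0,0,0,1],[0,0,0,0,0,0,1]]'
$I '[[0,0,0,0,0,-0.01,1],[0,0,0,0,0,-0.03,1],[0,0,0,0,0,-0.05,1],[0,0,0,0,0,-0.05,1],[0,0,0,0,0,-0.04,1]]'
python3 -c "
from h import *
p,d,P,T,K=snap('wrist','w5')
m=P[...,2]; M=(m>.062)&(m<.08)&(np.hypot(P[...,0]-.5745,P[...,1]-.177)<.05);c,rad=cv2.minEnclosingCircle((P[M][:,:2]*1000).astype(np.float32));print(c,rad,M.sum(),np.median(P[M][:,2]))
plan(.540,-.19,.25,83.5,True)"
```

```text
time_s: 20.2
tool_pos: [0.5745, 0.1772, 0.0414]
eef_rot: [180.0, 0.0, 8.5]
wrist_force: [-0.2, 0.1, 0.4]
grip_width: 0.972
grasp_force: 0.0
time_s: 20.7
tool_pos: [0.5745, 0.1773, 0.2253]
eef_rot: [-180.0, -0.1, 8.5]
wrist_force: [-0.1, 0.7, -0.9]
grip_width: 0.998
grasp_force: 0.0
(574.170654296875, 177.75392150878906) 31.687114715576172 2630 0.07030695940887802
rv [  0.39  -0.54 -74.97] before [-0.0904  0.3583 -0.0198] after [-0.3695  0.0054 -0.0187] dist 0.370 t 20.75 q6 end -13 F [-0.   0.3  5.5]
```

View pics/w5.png

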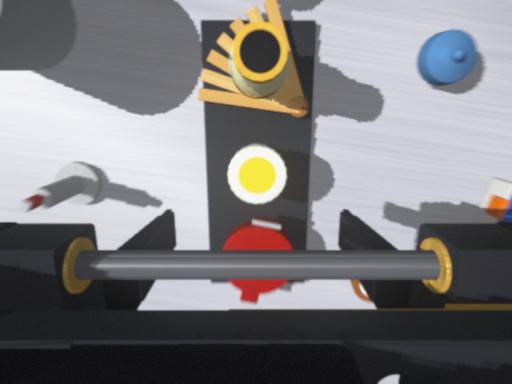

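The pot sits on the board's middle at (257,174) px, measured (0.5742, 0.1778), and is upright. Now I'll look straight down on the blue tub.

```bash
I='python3 -m inch'
$I '[[0,0,0,-0.0074,0.0418,-0.0025,1],[0,0,0,-0.0074,0.0418,-0.0025,1],[0,0,0,-0.0074,0.0418,-0.0025,1],[0,0,0,-0.0074,0.0418,-0.0025,1],[0,0,0,-0.0074,0.0418,-0.0025,1]]' >/dev/null
$I '[[0,0,0,-0.0074,0.0418,-0.0025,1],[0,0,0,-0.0074,0.0418,-0.0025,1],[0,0,0,-0.0074,0.0418,-0.0025,1],[0,0,-7.5,0,0,0,1],[0,0,-7.5,0,0,0,1]]' >/dev/null
$I '[[0,0,-7.5,0,0,0,1],[0,0,-7.5,0,0,0,1],[0,0,-7.5,0,0,0,1],[0,0,-7.5,0,0,0,1],[0,0,-7.5,0,0,0,1]]' >/dev/null
$I '[[0,0,-7.5,0,0,0,1],[0,0,-7.5,0,0,0,1],[0,0,-7.5,0,0,0,1],[0,0,0,0,0,0,1],[0,0,0,0,0,0,1]]'
cat >> h.py <<'E'
def tub(lo,hi,zt,near,rad=.075,name=None):
    p,d,P,T,K=snap("wrist",name); hsv=cv2.cvtColor(p,cv2.COLOR_BGR2HSV)
    m=cv2.inRange(hsv,lo,hi)>0
    m&=(np.hypot(P[...,0]-near[0],P[...,1]-near[1])<rad)
    M=cv2.morphologyEx(m.astype(np.uint8),cv2.MORPH_OPEN,np.ones((3,3)));v,u=np.nonzero(M)
    X=np.array([at(T,K,a,b,zt)[:2] for a,b in zip(u,v)])*1000
    print("rows",v.min(),v.max(),"z %.4f"%np.nanmedian(P[v,u,2]),cv2.minAreaRect(X.astype(np.float32)))
GREEN=((50,120,30),(75,255,255));BLUE=((105,120,50),(125,255,255))
E
python3 -c "
from h import *
tub(*BLUE,.051,(.5658,-.1616),name='blue')
plan(.378,-.3048,.25,129.4,True)"
```

```text
time_s: 22.75
tool_pos: [0.5654, -0.1622, 0.2418]
eef_rot: [180.0, 0.0, 83.3]
wrist_force: [0.2, 1.2, -0.0]
grip_width: 1.001
grasp_force: 0.0
rows 127 203 z 0.0509 ((566.166259765625, -161.41558837890625), (90.89060974121094, 62.547149658203125), 83.68930053710938)
rv [ 1.000e-02  1.000e-02 -4.609e+01] before [-0.1635 -0.1695 -0.0083] after [ 0.0087 -0.2353 -0.0083] dist 0.236 t 22.8 q6 end -78 F [ 0.6 -0.2  0.1]
```

View pics/blue.png

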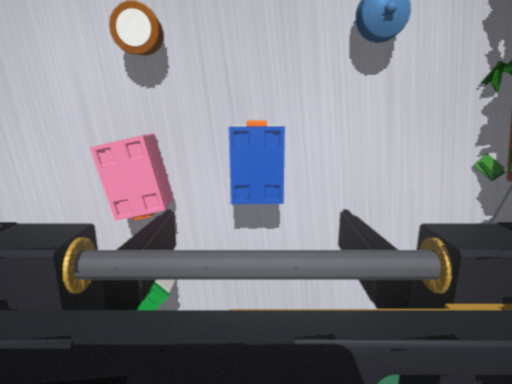

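The blue lid is square in view, spanning (230–285, 127–203) px with its clip at (257,123). It measures (0.566, −0.1614) with its long axis at 83.6°. Now the green tub.

```bash
I='python3 -m inch'
$I '[[0,0,0,-0.0273,-0.0283,-0.0014,1],[0,0,0,-0.0273,-0.0283,-0.0014,1],[0,0,0,-0.0273,-0.0283,-0.0014,1],[0,0,0,-0.0273,-0.0283,-0.0014,1],[0,0,0,-0.0273,-0.0283,-0.0014,1]]' >/dev/null
$I '[[0,0,0,-0.0273,-0.0283,-0.0014,1],[0,0,-7.7,0,0,0,1],[0,0,-7.7,0,0,0,1],[0,0,-7.7,0,0,0,1],[0,0,-7.7,0,0,0,1]]' >/dev/null
$I '[[0,0,-7.7,0,0,0,1],[0,0,-7.7,0,0,0,1],[0,0,0,0,0,0,1],[0,0,0,0,0,0,1]]'
python3 -c "
from h import *
tub(*GREEN,.051,(.378,-.3048),name='green')
plan(.378,-.3048,.016,129.4,True)"
```

```text
time_s: 24.2
tool_pos: [0.3782, -0.3058, 0.25]
eef_rot: [-180.0, 0.0, 129.4]
wrist_force: [0.2, -0.2, -0.1]
grip_width: 1.001
grasp_force: 0.0
rows 126 200 z 0.0510 ((376.9963073730469, -305.2673034667969), (62.28394317626953, 89.87999725341797), 39.437992095947266)
rv [0.   0.01 0.04] before [0.001  0.0005 0.234 ] after [0.0009 0.0005 0.234 ] dist 0.234 t 24.25 q6 end -78 F [0.  0.6 0.1]
```

View pics/green.png

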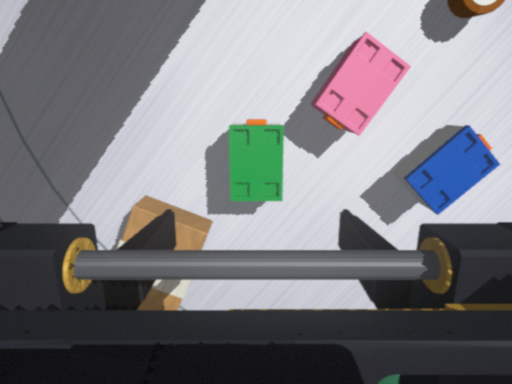

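The green lid, with its clip at top, sits at (257,163) px and measures (0.377, −0.3053) at 39.4° (long axis 129.4°). The pink one at (362,83) is the look-alike. The brown box corner at (212,220) is clear of the fingers. Descend and grip.

```bash
I='python3 -m inch'
$I '[[0,0,0,0.001,-0.0005,0.03,1],[0,0,0,0,0,0.045,1],[0,0,0,0,0,0.045,1],[0,0,0,0,0,0.045,1],[0,0,0,0,0,0.04,1]]' >/dev/null
$I '[[0,0,0,0,0,0.02,1],[0,0,0,0,0,0.009,1],[0,0,0,0,0,0,1],[0,0,0,0,0,0,0.8],[0,0,0,0,0,0,0.7]]'
$I '[[0,0,0,0,0,0,0.6],[0,0,0,0,0,0,0],[0,0,0,0,0,0,0],[0,0,0,0,0,0,0],[0,0,0,0,0,0,0]]'
```

```text
time_s: 25.25
tool_pos: [0.3777, -0.3059, 0.0172]
eef_rot: [180.0, 0.1, 129.7]
wrist_force: [-0.2, -0.4, 0.7]
grip_width: 0.882
grasp_force: 0.0
time_s: 25.75
tool_pos: [0.3774, -0.3055, 0.0165]
eef_rot: [180.0, 0.1, 129.7]
wrist_force: [-0.6, 0.4, 7.6]
grip_width: 0.671
grasp_force: 30.0
```

```bash
I='python3 -m inch'
$I '[[0,0,0,0,0,-0.01,0],[0,0,0,0,0,-0.03,0],[0,0,0,0,0,-0.04,0],[0,0,0,0,0,-0.025,0],[0,0,0,0,0,-0.01,0]]'
python3 -c "
from h import *
plan(.566,-.1617,.13,83.65,True)"
```

```text
time_s: 26.25
tool_pos: [0.3776, -0.3057, 0.1335]
eef_rot: [180.0, 0.2, 129.7]
wrist_force: [0.2, 1.3, -2.8]
grip_width: 0.673
grasp_force: 30.0
rv [ 0.09  0.19 46.07] before [-0.0096  0.2369  0.0036] after [0.164  0.1713 0.0035] dist 0.237 t 26.25 q6 end -10 F [ 0.2  1.3 -2.8]
```

```bash
I='python3 -m inch'
$I '[[0,0,0,-0.0006,0.0137,0,0],[0,0,0,-0.0015,0.035,0,0],[0,0,0,-0.0015,0.035,0,0],[0,0,0,-0.0015,0.035,0,0],[0,0,0,-0.0015,0.035,0,0]]' >/dev/null
$I '[[0,0,0,-0.0015,0.035,0,0],[0,0,0,-0.0015,0.035,0,0],[0,0,0,-0.0006,0.0137,0,0],[0,0,4,0,0,0,0],[0,0,8,0,0,0,0]]' >/dev/null
$I '[[0,0,8,0,0,0,0],[0,0,8,0,0,0,0],[0,0,8,0,0,0,0],[0,0,6,0,0,0,0],[0,0,4,0,0,0,0]]' >/dev/null
$I '[[0,0,0,0,0,0,0],[0,0,0,0,0,0,0],[0,0,0,0,0,0,0]]'
python3 -c "
from h import *
plan(.566,-.1617,.074,83.65,True)
tub(*GREEN,.1635,(.566,-.1617),name='hold')"
```

```text
time_s: 28.05
tool_pos: [0.5662, -0.1614, 0.1304]
eef_rot: [-180.0, -0.0, 83.8]
wrist_force: [-0.2, -0.7, -2.5]
grip_width: 0.668
grasp_force: 30.0
rv [-0.05 -0.01  0.16] before [-0.0003 -0.0001  0.0564] after [-0.0003 -0.0001  0.0564] dist 0.056 t 28.05 q6 end -10 F [-0.2 -0.7 -2.5]
rows 156 308 z 0.1649 ((567.88232421875, -152.4736785888672), (77.00181579589844, 65.46101379394531), 83.84611511230469)
```

```bash
I='python3 -m inch'
$I '[[0,0,0.15,-0.0003,0,0.015,0],[0,0,0,0,0,0.025,0],[0,0,0,0,0,0.012,0],[0,0,0,0,0,0.004,0],[0,0,0,0,0,0,0]]' >/dev/null
$I '[[0,0,0,0,0,0,0],[0,0,0,0,0,0,0]]'
python3 -c "
from h import *
plan(.566,-.1617,.0675,83.65,True)"
```

```text
time_s: 28.8
tool_pos: [0.5667, -0.1619, 0.0758]
eef_rot: [179.9, 0.0, 83.6]
wrist_force: [0.0, 0.1, -1.8]
grip_width: 0.671
grasp_force: 30.0
rv [ 0.07  0.02 -0.08] before [ 0.0002 -0.0007  0.0083] after [ 0.0002 -0.0007  0.0083] dist 0.008 t 28.8 q6 end -10 F [ 0.   0.1 -1.8]
```

```bash
I='python3 -m inch'
$I '[[0,0,0,0,-0.0004,0.003,0],[0,0,0,0,0,0.003,0],[0,0,0,0,0,0.001,0],[0,0,0,0,0,0,0],[0,0,0,0,0,0,0]]'
$I '[[0,0,0,0,0,0.001,0],[0,0,0,0,0,0.0,0],[0,0,0,0,0,0.001,0],[0,0,0,0,0,0,0],[0,0,0,0,0,0,0]]'
$I '[[0,0,0,0,0,0.001,0],[0,0,0,0,0,0.0,0],[0,0,0,0,0,0,0]]'
```

```text
time_s: 29.3
tool_pos: [0.5659, -0.1618, 0.0679]
eef_rot: [-180.0, 0.0, 83.6]
wrist_force: [0.0, 0.2, -1.8]
grip_width: 0.675
grasp_force: 30.0
time_s: 29.8
tool_pos: [0.5659, -0.1618, 0.0659]
eef_rot: [-180.0, 0.0, 83.6]
wrist_force: [0.6, 0.3, -2.0]
grip_width: 0.676
grasp_force: 30.0
time_s: 30.1
tool_pos: [0.5659, -0.1618, 0.0649]
eef_rot: [180.0, 0.0, 83.6]
wrist_force: [0.6, 0.7, -2.2]
grip_width: 0.668
grasp_force: 30.0
```

Below 0.0675 with no contact force, so the feet are entering the pockets.

```bash
I='python3 -m inch'
$I '[[0,0,0,0,0,0.001,0],[0,0,0,0,0,0.0,0],[0,0,0,0,0,0,0]]'
$I '[[0,0,0,0,0,0.0006,0],[0,0,0,0,0,0,0],[0,0,0,0,0,0,0]]'
$I '[[0,0,0,0,0,0.0004,0],[0,0,0,0,0,0,0],[0,0,0,0,0,0,0]]'
```

```text
time_s: 30.4
tool_pos: [0.5659, -0.1618, 0.0639]
eef_rot: [-180.0, 0.0, 83.6]
wrist_force: [0.2, -0.1, -1.9]
grip_width: 0.671
grasp_force: 30.0
time_s: 30.7
tool_pos: [0.566, -0.1618, 0.0635]
eef_rot: [180.0, 0.0, 83.6]
wrist_force: [-0.9, -0.1, 1.3]
grip_width: 0.673
grasp_force: 30.0
time_s: 31.0
tool_pos: [0.566, -0.1618, 0.0635]
eef_rot: [180.0, 0.0, 83.6]
wrist_force: [-0.9, 1.2, 6.1]
grip_width: 0.677
grasp_force: 30.0
```

Seated: contact came exactly at 47 mm. Release, check, and go to the stand.

```bash
I='python3 -m inch'
$I '[[0,0,0,0,0,0,0.75],[0,0,0,0,0,0,0.85],[0,0,0,0,0,0,1],[0,0,0,0,0,0,1],[0,0,0,0,0,0,1]]' >/dev/null
$I '[[0,0,0,0,0,-0.01,1],[0,0,0,0,0,-0.03,1],[0,0,0,0,0,-0.05,1],[0,0,0,0,0,-0.05,1],[0,0,0,0,0,-0.05,1]]' >/dev/null
$I '[[0,0,0,0,0,0,1],[0,0,0,0,0,0,1]]'
python3 -c "
from h import *
tub(*GREEN,.098,(.566,-.1614),name='stack')
plan(.516,.396,.25,83.6,True)"
```

```text
time_s: 32.2
tool_pos: [0.5659, -0.1618, 0.2545]
eef_rot: [179.8, 0.0, 83.6]
wrist_force: [-0.2, -0.1, -1.5]
grip_width: 0.999
grasp_force: 0.0
rows 128 212 z 0.0980 ((566.7596435546875, -160.328857421875), (91.33381652832031, 61.95357894897461), 83.5157241821289)
rv [ 0.    0.01 -0.04] before [ 0.5485 -0.1117  0.0029] after [ 0.5486 -0.1114  0.003 ] dist 0.560 t 32.25 q6 end 44 F [ 0.2 -0.1 -0.7]
```

View pics/stack.png

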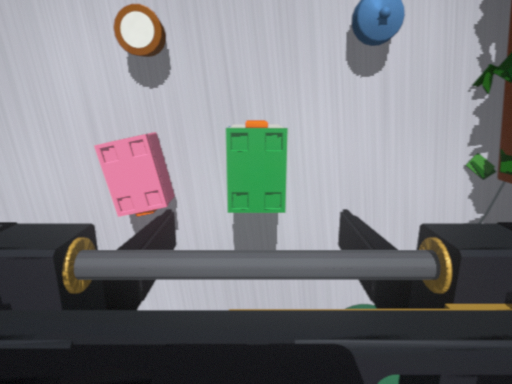

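The green lid is at (257,170) px, squarely over the blue one, with its top at z = 0.098, so it is seated. On to the stand.

```bash
I='python3 -m inch'
$I '[[0,0,0,0.0457,-0.0093,0,1],[0,0,0,0.0457,-0.0093,0,1],[0,0,0,0.0457,-0.0093,0,1],[0,0,0,0.0457,-0.0093,0,1],[0,0,0,0.0457,-0.0093,0,1]]' >/dev/null
$I '[[0,0,0,0.0457,-0.0093,0,1],[0,0,0,0.0457,-0.0093,0,1],[0,0,0,0.0457,-0.0093,0,1],[0,0,0,0.0457,-0.0093,0,1],[0,0,0,0.0457,-0.0093,0,1]]' >/dev/null
$I '[[0,0,0,0.0457,-0.0093,0,1],[0,0,0,0.0457,-0.0093,0,1],[0,0,0,0,0,0,1],[0,0,0,0,0,0,1]]'
python3 -c "
from h import *
p,d,P,T,K=snap('wrist','stand')
z=P[...,2];D=np.hypot(P[...,0]-.516,P[...,1]-.397)
for lo,hi in((.07,.082),(.085,.11),(.006,.013)):
    M=(z>lo)&(z<hi)&(D<.05);print(lo,cv2.minEnclosingCircle((P[M][:,:2]*1000).astype(np.float32)),M.sum())
plan(.516,.397,.039,83.6,True)"
```

```text
time_s: 33.65
tool_pos: [0.5157, 0.3961, 0.2508]
eef_rot: [-179.9, 0.1, 83.7]
wrist_force: [-0.0, -0.2, -0.6]
grip_width: 1.0
grasp_force: 0.0
0.07 ((516.7037353515625, 398.8207702636719), 11.975173950195312) 239
0.085 ((516.74853515625, 399.07464599609375), 6.617125034332275) 114
0.006 ((516.6234130859375, 398.927490234375), 27.860082626342773) 878
rv [-0.11  0.11 -0.01] before [2.200e-03 1.000e-04 2.124e-01] after [ 0.0018 -0.0003  0.2124] dist 0.212 t 33.7 q6 end 44 F [ 0.2 -0.1  0.2]
```

View pics/stand.png

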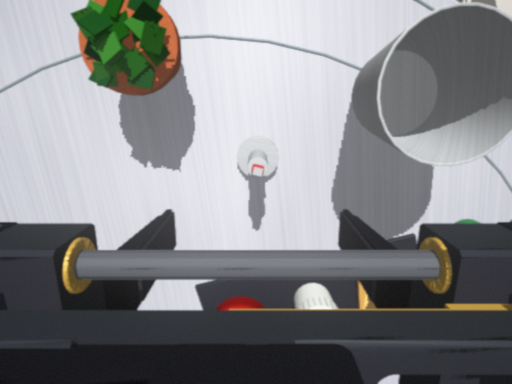

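The stand is at (258,157) px, measured (0.5167, 0.3989). The pail rim at (378,110) is about 11 cm away, so it is clear. Descend and grip.

```bash
I='python3 -m inch'
$I '[[0,0,0,0.0028,0.0006,0.03,1],[0,0,0,0,0,0.045,1],[0,0,0,0,0,0.045,1],[0,0,0,0,0,0.045,1],[0,0,0,0,0,0.03,1]]' >/dev/null
$I '[[0,0,0,0,0,0.015,1],[0,0,0,0,0,0,1],[0,0,0,0,0,0,0.6],[0,0,0,0,0,0,0.5],[0,0,0,0,0,0,0.4]]'
$I '[[0,0,0,0,0,0,0.3],[0,0,0,0,0,0,0],[0,0,0,0,0,0,0],[0,0,0,0,0,0,0],[0,0,0,0,0,0,0]]' >/dev/null
$I '[[0,0,0,0,0,0,0],[0,0,0,0,0,0,0],[0,0,0,0,0,0,0],[0,0,0,0,0,0,0],[0,0,0,0,0,0,0]]'
```

```text
time_s: 34.7
tool_pos: [0.5179, 0.3987, 0.0445]
eef_rot: [179.9, -0.1, 83.6]
wrist_force: [-0.4, -0.0, 1.0]
grip_width: 0.806
grasp_force: 0.0
time_s: 35.7
tool_pos: [0.5174, 0.3983, 0.0427]
eef_rot: [-180.0, 0.0, 83.6]
wrist_force: [0.1, 0.2, -1.9]
grip_width: 0.247
grasp_force: 30.0
```

```bash
I='python3 -m inch'
$I '[[0,0,0,0,0,-0.01,0],[0,0,0,0,0,-0.03,0],[0,0,0,0,0,-0.045,0],[0,0,0,0,0,-0.03,0],[0,0,0,0,0,-0.01,0]]'
python3 -c "
from h import *
plan(.5771,-.0626,.165,83.6,True)"
```

```text
time_s: 36.2
tool_pos: [0.5184, 0.399, 0.1719]
eef_rot: [179.7, -0.2, 83.6]
wrist_force: [1.1, 0.4, -1.4]
grip_width: 0.248
grasp_force: 30.0
rv [ 0.26 -0.2  -0.03] before [-0.4522  0.11    0.0059] after [-0.4522  0.1098  0.0069] dist 0.465 t 36.2 q6 end 0 F [ 1.1  0.4 -1.4]
```

```bash
I='python3 -m inch'
$I '[[0,0,0,-0.0148,0.0036,0,0],[0,0,0,-0.026,0.0063,0,0],[0,0,0,-0.0371,0.009,0,0],[0,0,0,-0.0371,0.009,0,0],[0,0,0,-0.0371,0.009,0,0]]' >/dev/null
$I '[[0,0,0,-0.0371,0.009,0,0],[0,0,0,-0.0371,0.009,0,0],[0,0,0,-0.0371,0.009,0,0],[0,0,0,-0.0371,0.009,0,0],[0,0,0,-0.0371,0.009,0,0]]' >/dev/null
$I '[[0,0,0,-0.0371,0.009,0,0],[0,0,0,-0.0371,0.009,0,0],[0,0,0,-0.026,0.0063,0,0],[0,0,0,-0.0148,0.0036,0,0],[0,0,0,0,0,0,0]]' >/dev/null
$I '[[0,0,0,0,0,0,0],[0,0,0,0,0,0,0]]'
python3 -c "
from h import *
plan(.5771,-.0626,.05,83.6,True)"
```

```text
time_s: 37.9
tool_pos: [0.5754, -0.0626, 0.1676]
eef_rot: [-180.0, -0.0, 83.6]
wrist_force: [0.4, 0.5, -1.4]
grip_width: 0.245
grasp_force: 30.0
rv [-0.04 -0.01  0.02] before [0.0002 0.0018 0.1176] after [0.0002 0.0017 0.1176] dist 0.118 t 37.9 q6 end 0 F [ 0.4  0.5 -1.4]
```

```bash
I='python3 -m inch'
$I '[[0,0,0,0.0002,0.0017,0.02,0],[0,0,0,0,0,0.035,0],[0,0,0,0,0,0.035,0],[0,0,0,0,0,0.02,0],[0,0,0,0,0,0.007,0]]' >/dev/null
$I '[[0,0,0,0,0,0,0],[0,0,0,0,0,0,0],[0,0,0,0,0,0,0]]'
python3 -c "
from h import *
plan(.5771,-.0626,.0427,83.6,True)"
```

```text
time_s: 38.7
tool_pos: [0.5781, -0.0636, 0.0522]
eef_rot: [179.9, 0.0, 83.6]
wrist_force: [0.7, 0.0, -2.7]
grip_width: 0.251
grasp_force: 30.0
rv [ 0.12  0.02 -0.02] before [ 0.0009 -0.0011  0.0095] after [ 0.0009 -0.0011  0.0095] dist 0.010 t 38.7 q6 end 0 F [ 0.7  0.  -2.7]
```

```bash
I='python3 -m inch'
$I '[[0,0,0,0.0006,-0.0008,0.003,0],[0,0,0,0,0,0.003,0],[0,0,0,0,0,0.001,0],[0,0,0,0,0,0,0],[0,0,0,0,0,0,0]]'
$I '[[0,0,0,0,0,0.001,0],[0,0,0,0,0,0,0],[0,0,0,0,0,0,0]]'
$I '[[0,0,0,0,0,0.001,0],[0,0,0,0,0,0,0],[0,0,0,0,0,0,0]]'
```

```text
time_s: 39.2
tool_pos: [0.5768, -0.063, 0.0439]
eef_rot: [-180.0, 0.0, 83.6]
wrist_force: [0.2, -0.3, -1.1]
grip_width: 0.248
grasp_force: 30.0
time_s: 39.5
tool_pos: [0.5768, -0.063, 0.0429]
eef_rot: [180.0, 0.0, 83.6]
wrist_force: [0.7, -0.3, -3.1]
grip_width: 0.25
grasp_force: 30.0
time_s: 39.8
tool_pos: [0.5768, -0.063, 0.0426]
eef_rot: [180.0, 0.0, 83.6]
wrist_force: [-2.7, 0.3, 6.5]
grip_width: 0.25
grasp_force: 30.0
```

Contact. Release, rise and inspect.

```bash
I='python3 -m inch'
$I '[[0,0,0,0,0,0,0.35],[0,0,0,0,0,0,0.5],[0,0,0,0,0,0,0.7],[0,0,0,0,0,0,1],[0,0,0,0,0,0,1]]' >/dev/null
$I '[[0,0,0,0,0,0,1],[0,0,0,0,0,0,1],[0,0,0,0,0,0,1],[0,0,0,0,0,-0.01,1],[0,0,0,0,0,-0.03,1]]'
$I '[[0,0,0,0,0,-0.05,1],[0,0,0,0,0,-0.05,1],[0,0,0,-0.04,0,-0.03,1],[0,0,0,-0.045,0,-0.01,1],[0,0,0,-0.045,0,-0.01,1]]' >/dev/null
$I '[[0,0,0,0,0,0,1],[0,0,0,0,0,0,1],[0,0,0,0,0,0,1]]'
python3 -c "
from h import *
p,d,P,T,K=snap('wrist','end')
z=P[...,2];D=np.hypot(P[...,0]-.577,P[...,1]+.062)
for lo,hi in((.07,.082),(.006,.013)):
    M=(z>lo)&(z<hi)&(D<.04);print(lo,cv2.minEnclosingCircle((P[M][:,:2]*1000).astype(np.float32)),M.sum())
tub(*GREEN,.098,(.566,-.1614))
p,d,P,T,K=snap('top','topend');cv2.imwrite('pics/topend.png',cv2.resize(p[90:290,80:410],(792,480),interpolation=cv2.INTER_CUBIC))"
```

```text
time_s: 40.8
tool_pos: [0.5756, -0.0628, 0.0809]
eef_rot: [-179.8, -0.0, 83.6]
wrist_force: [0.7, 0.7, 0.1]
grip_width: 0.986
grasp_force: 0.0
time_s: 41.6
tool_pos: [0.562, -0.1913, 0.232]
eef_rot: [-180.0, -0.0, 83.6]
wrist_force: [-0.2, 0.3, -0.8]
grip_width: 0.999
grasp_force: 0.0
0.07 ((577.1571044921875, -63.06016540527344), 11.926406860351562) 342
0.006 ((576.9931640625, -62.64918518066406), 27.95655632019043) 1205
rows 99 192 z 0.0980 ((566.8463134765625, -160.95501708984375), (90.62507629394531, 62.34707260131836), 83.49748992919922)
```

View pics/end.png

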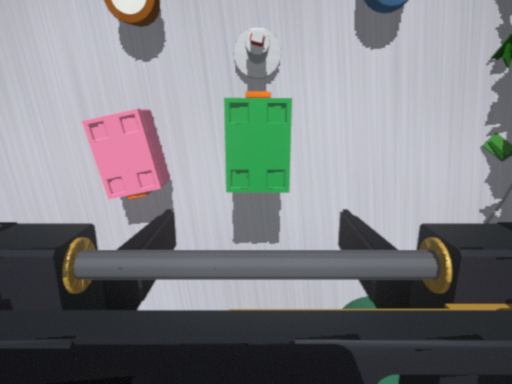

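View pics/topend.png

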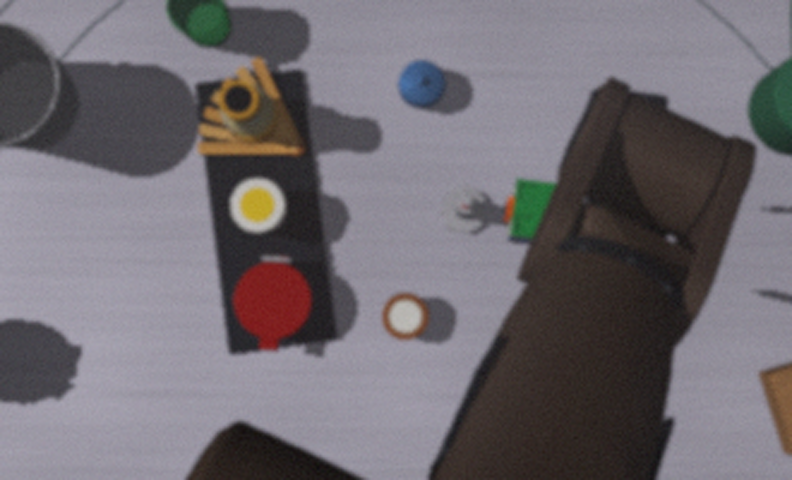

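The wrist view has the stand at (257,53) px, straight off the clip end and 99 mm from the tub's centre, with the stack square at (258,145). The top view shows the lamp at (243,100), the pot at (257,205), and the dish, sugar bowl and tea-light unmoved. Handing in.

```bash
python3 -c "
from plant import r
print(r.finish_job())"
```

```text
the job is handed in; nothing more can be done
None
```

The table is laid and the job handed in at about 42 s: lamp, pot and stand each measured within about 1.5 mm of target, the green tub is seated in the blue lid, everything is released, and the bystanders look unmoved.

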